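# Put the returned pipe fittings back in their stock bins

### The arm

A 6-joint arm with a two-finger parallel gripper is mounted at the origin on the work surface. World frame = base frame: x ahead of the robot, y to its left, z up, the work surface at z = 0. Lengths are in m, angles in degrees, forces in N, time in s.
With the tool pointing down it reaches from about 0.375 to 0.75 m from the base axis. Payload 9 kg.
Tool frame: the origin (TCP) lies where the fingers leave the gripper's body, on its centre line; the fingertips stand 73 mm ahead of it and the grasp point (between the pads) lies 54 mm ahead of it (robot.tip_reach is the distance from the TCP to the fingertips, in m); z points along the fingers, y is the line along which they close (so a half turn about z gives the same grasp; the last joint's range is limited). The gripper opens to 85 mm and grips with 20 to 120 N. Pads are 22 mm wide; open, the fingers measure 114 mm over their backs; the gripper's body (76 mm by 85 mm) begins 54 mm behind the grasp point. The pads swing forward as they close: fully open they stand 13 mm farther back than shut.
Start: joints at [-83.978, 5.964, 5.575, 89.605, 0, 77.527], TCP at [0.19, -0.569, 0.304] pointing down, gripper open.
Joint ranges: [-171.21, 171.21], [-48.23, 106.86], [-62.78, 66.21], [-105.2, 120.99], [-86.42, 89.51], [-180, 180]. Speed limits (degrees/s): [127.2, 127.2, 147.25, 180, 180, 180].

### API

Orientations are given as [roll, pitch, yaw] about the fixed x, y, z axes, in that order (R = Rz(yaw) Ry(pitch) Rx(roll)).
In Python, from plant import robot gives the robot as it stands. Calls block until the motion is done:
- robot.move_pose(position, orientation): joint-space move of the TCP to a pose.
- robot.line_to(position, vel=0.15, rotation=None, guard=None): straight line of the TCP; rotation=None keeps the orientation; vel is the mean speed in m/s. With guard (N) it stops when the force on the tool has changed by that much, and returns True; else False.
- robot.goto_joints(angles): joint-space move.
- robot.set_gripper(opening): finger opening in m; the grip force is fixed at half the most; returns when the fingers have stopped.
- robot.pause(seconds).
- robot.ik(position, orientation): joint angles nearest the present ones, or None.
- robot.observe(): the state.
- robot.grab_frame(name): name is "side" or "top" or "wrist"; returns the picture (400x640x3 uint8, blue, green, red); there is no depth.
- robot.get_calibration(name): a dict with "vertical_fov" (degrees; the focal length in pixels is half the picture's height over the tangent of half this angle, whatever the lens; pixels are square), "cx", "cy" (the principal point, pixels), "rvec" (rotation vector, rad) and "tvec" (3), from world to camera coordinates, as OpenCV has them. Camera axes: x right, y down, z forward; pixel columns grow to the right and rows downward; lengths in m; the calibration is good to about 2 mm. A picture is of the moment at which its call begins: read the wrist's pose just before it. get_calibration takes no time and is no camera call; for the wrist camera it gives the pose at the moment of the call.
A pose or a line that the arm cannot do raises robot.IKError and nothing moves.
- robot.job_done(): hands the job in; it is judged then, once.
The state is a dict: "time": time; "q": joint angles; "qvel": joint speeds; "joint_torque": joint torques, N m; "tool_pos": TCP position; "tcp_rot": TCP orientation; "ft_force": force on the tool from outside, world axes, zero at the start; "torque": the same for the moment, N m; "gripper_width": finger opening in m; "gripper_force": force on a finger pad.
Only numpy, scipy, OpenCV 4.12 (cv2) and the standard library are available. Lean on these libraries where they do the work, as an engineer would, in place of code of your own. Each camera call takes 0.05 s, during which the arm holds its last target. There are 200 camera calls.

### The job

Put the five returned fittings back in stock: both brass hex nipples go in the red bin, both black steel couplings in the blue bin, and the green plug in the beige bin. Each must end standing upright on the floor of its bin, on the same end as it stands on now, and let go; do not disturb the carton or the jar beside the work.

Things in the scene. Friction and masses are not known exactly. Their poses are not given: they have to be found in the camera images.
- nipple_a: One of two identical brass pipe nipples, standing upright, loose, 0.10 to 0.21 kg. Below, a hexagonal collar 40 mm across corners and 14 mm high; above it a round threaded stub 26 mm in diameter (27 mm over the threads), from 14 to 48 mm above the underside. Origin: centre of the underside; z up along the axis. Grasp the stub, with the fingertips above the collar.
- nipple_b: The other brass nipple, identical to nipple_a; either may stand anywhere in the red bin.
- coupling_a: One of two identical black steel couplings: a plain tube standing on end, loose, 34 mm outside diameter, 24 mm bore, 40 mm high, 0.10 to 0.20 kg. Origin: centre of the underside; z up along the axis.
- coupling_b: The other black coupling, identical to coupling_a; either may stand anywhere in the blue bin.
- plug: Green plastic plug, standing upright, loose, 0.02 to 0.04 kg. Below, a flange 40 mm in diameter and 8 mm high; above it a round body 28 mm in diameter, from 8 to 44 mm above the underside. Origin: centre of the underside; z up along the axis. Grasp the body, with the fingertips above the flange.
- red_bin: Red open-topped stock bin for the nipples, fixed to the bench: 130 mm along its x, 160 mm along its y, 45 mm high, walls and floor 5 mm thick (inside 120 by 150 mm, inner floor 5 mm above the bench). Origin: centre of the underside; z up; blank paper label on its -x face. Two fittings stand well apart when set 35 mm either side of the centre along its y.
- blue_bin: Blue stock bin for the couplings, fixed, same shape and origin as the red bin.
- beige_bin: Beige stock bin for the plug, fixed, same shape and origin as the red bin.
- carton: Bystander: loose closed cardboard carton 120 by 100 mm, 70 mm high, to the left of the work (+y). Origin: centre of the underside. Leave it alone.
- jar: Bystander: loose amber jar with a white cap, 70 mm in diameter, 75 mm high, to the right of the work (-y). Origin: centre of the underside. Leave it alone.
Things that resemble listed ones, but are neither listed nor needed, are in the scene too. What is meant by the plug is not pink, and is the larger of those in its own colour.

How it is judged (in metres and radians):
At the end, for the whole second after the job is handed in: Nipples in the red bin, couplings in the blue, plug in the beige: each fitting's centre between the bin's walls, underside within 5 mm of the bin's floor, axis within 0.15 rad of vertical with the same end up as at the start, at rest (below 0.02 m/s). The robot touches nothing (x of nipple_a in the frame of red_bin between -0.06 and 0.06 m and y of nipple_a in the frame of red_bin between -0.075 and 0.075 m and z of nipple_a in the frame of red_bin between 0 and 0.01 m and angle between each of nipple_a, nipple_b, coupling_a, coupling_b, plug's own z axis and vertical below 0.15 rad and linear speed of each of nipple_a, nipple_b, coupling_a, coupling_b, plug below 0.02 m/s and x of nipple_b in the frame of red_bin between -0.06 and 0.06 m and y of nipple_b in the frame of red_bin between -0.075 and 0.075 m and z of nipple_b in the frame of red_bin between 0 and 0.01 m and x of coupling_a in the frame of blue_bin between -0.06 and 0.06 m and y of coupling_a in the frame of blue_bin between -0.075 and 0.075 m and z of coupling_a in the frame of blue_bin between 0 and 0.01 m and x of coupling_b in the frame of blue_bin between -0.06 and 0.06 m and y of coupling_b in the frame of blue_bin between -0.075 and 0.075 m and z of coupling_b in the frame of blue_bin between 0 and 0.01 m and x of plug in the frame of beige_bin between -0.06 and 0.06 m and y of plug in the frame of beige_bin between -0.075 and 0.075 m and z of plug in the frame of beige_bin between 0 and 0.01 m).
It fails at once if the carton is moved by more than 20 mm (distance of carton from where it was at the start of the episode above 0.02 m).
It fails at once if the jar is moved by more than 20 mm (distance of jar from where it was at the start of the episode above 0.02 m).
It also fails if it takes over 120 s, if anything falls off the work surface, if the arm or the gripper's body presses on something with over 40 N, if the wrist force passes 120 N, or if a joint passes its speed limit or range.

## Working session

There is one attempt and no reset: what is moved stays moved. The work goes in short steps, each a Python script; the robot and the scene stay as the last script left them, time stands still between calls to the robot, and variables do not carry over. Pictures are saved under pics/ and viewed, at most 14 in all, crops included, and the job is handed in when it is done.

```bash
ls; mkdir -p pics; python3 - <<'E'
from plant import robot
import cv2
for n in("top","side"):
    cv2.imwrite(f"pics/{n}0.png",robot.grab_frame(n)); print(n,robot.get_calibration(n))
print(robot.get_calibration("wrist"))
print(robot.observe())
E
```

```text
pics
top {'vertical_fov': 56.396498547135515, 'cx': 312.9519483464005, 'cy': 194.54841836373961, 'rvec': array([ 2.02610675, -2.17015639,  0.26488809]), 'tvec': array([0.03290343, 0.49495331, 1.05661044])}
side {'vertical_fov': 47.239887702919546, 'cx': 311.25309993131054, 'cy': 205.09744392365417, 'rvec': array([ 2.34369188, -0.05868529,  0.00712269]), 'tvec': array([-0.49038364,  0.04519394,  1.20383568])}
{'vertical_fov': 70.38228022747884, 'cx': 318.909286528264, 'cy': 202.3354675416928, 'rvec': array([-2.35282665,  1.69336544,  0.24686962]), 'tvec': array([-0.59868178, -0.03566066,  0.37958526])}
{'time': 0.1, 'q': array([-8.39769303e+01,  5.99506135e+00,  5.53209570e+00,  8.96019298e+01,
        5.87042480e-04,  7.75259808e+01]), 'qvel': array([ 0.04506834, -0.13849913,  0.05661222, -0.11096304,  0.02339322,
        0.01325059]), 'joint_torque': array([ 6.37836507e-03, -5.58205926e+01,  5.04721248e+01,  1.29861891e-02,
       -1.90021087e-04, -2.56518796e-06]), 'tool_pos': array([ 0.19033729, -0.56880632,  0.30320698]), 'tcp_rot': array([-1.79936763e+02, -1.45904015e-02,  1.84970805e+01]), 'ft_force': array([ 0.52579918,  0.01387684, -0.61448869]), 'torque': array([ 0.00309207,  0.02551012, -0.02609773]), 'gripper_force': 0.0, 'gripper_width': 0.08542736620261386}
```

View pics/top0.png

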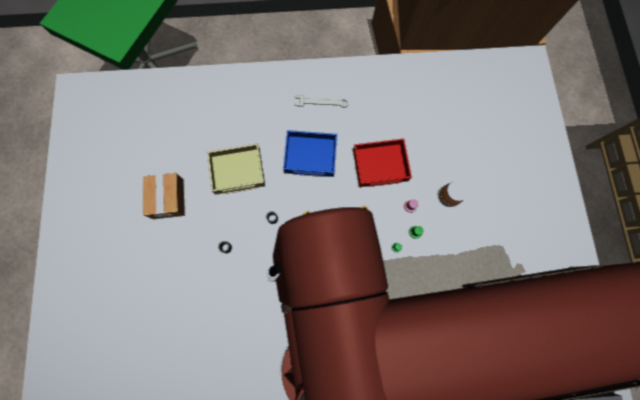

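View pics/side0.png

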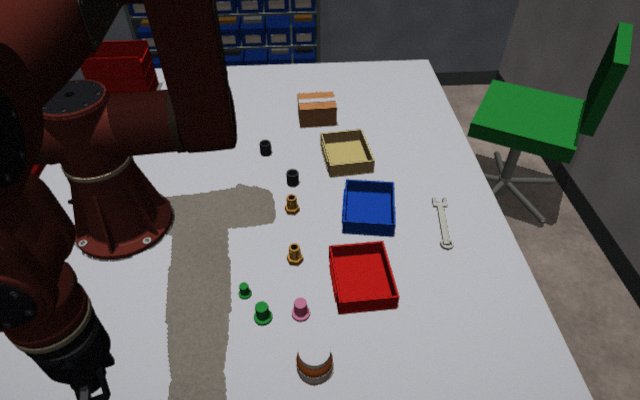

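The top view shows bins at the top (beige 236,169; blue 311,154; red 382,162), couplings at (272,217) and (225,247), the plug at (416,231), and the arm hiding the nipples. The side view shows the nipples at (291,204) and (295,253). I'll swing the arm aside for a clear top view.

```bash
python3 - <<'E'
from plant import robot
import cv2
q=robot.observe()["q"]; q[0]=-125
robot.goto_joints(q)
a=robot.grab_frame("top");b=robot.grab_frame("side")
cv2.imwrite("pics/top1.png",a);cv2.imwrite("pics/side1.png",b)
cv2.imwrite("pics/top1c.png",cv2.resize(a[80:300,120:480],None,fx=2.2,fy=2.2,interpolation=cv2.INTER_CUBIC))
print(robot.observe()["time"])
E
```

```text
1.75
```

View pics/top1c.png

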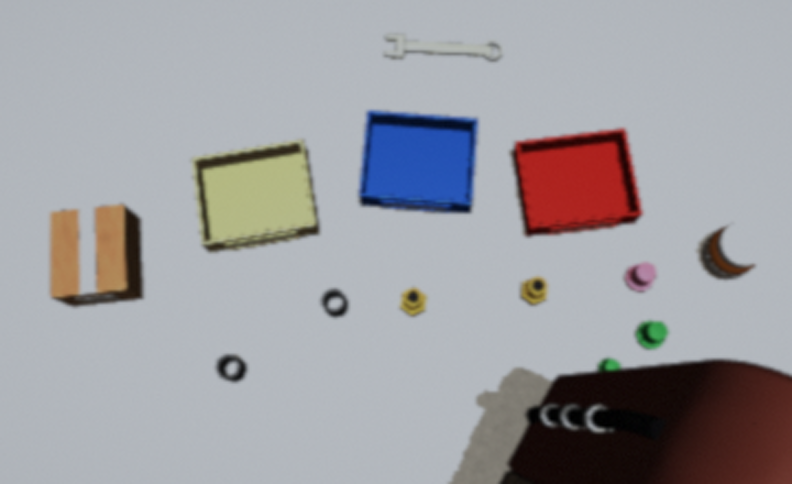

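```bash
cat >h.py <<'E'
import cv2,numpy as np
from plant import robot
def ray(n,px,z,cal=None):
    c=cal or robot.get_calibration(n); f=200/np.tan(np.radians(c["vertical_fov"]/2))
    R=cv2.Rodrigues(np.array(c["rvec"]))[0]; o=-R.T@c["tvec"]
    d=R.T@np.array([(px[0]-c["cx"])/f,(px[1]-c["cy"])/f,1]); return o+d*(z-o[2])/d[2]
def blobs(im,lo,hi,amin=15,amax=5000):
    m=cv2.inRange(cv2.cvtColor(im,cv2.COLOR_BGR2HSV),lo,hi)
    m=cv2.morphologyEx(m,cv2.MORPH_CLOSE,np.ones((3,3)))
    cs=cv2.findContours(m,cv2.RETR_EXTERNAL,cv2.CHAIN_APPROX_NONE)[0]
    return [c for c in cs if amin<=cv2.contourArea(c)<=amax]
C={"brass":((14,110,60),(30,255,255)),"green":((50,110,50),(75,255,255)),"pink":((150,60,90),(175,255,255)),
 "black":((0,0,0),(179,255,75)),"red":((0,170,60),(8,255,255)),"blue":((105,150,50),(125,255,255)),"beige":((22,40,90),(34,140,255))}
Z={"brass":.022,"green":.02,"pink":.02,"black":.02}
E
python3 - <<'E'
from h import *
box={"top":(200,190,430,260),"side":(225,130,330,330)}
binbox={"top":(200,120,430,200),"side":(310,120,410,320)}
for n in("top","side"):
    im=cv2.imread(f"pics/{n}1.png")
    for k,(lo,hi) in C.items():
        bn=k not in Z
        x0,y0,x1,y1=(binbox if bn else box)[n]
        for c in blobs(im[y0:y1,x0:x1],lo,hi,300 if bn else 15,8000 if bn else 700):
            r=cv2.minAreaRect(c.astype(np.float32)); x,y,w,h=cv2.boundingRect(c)
            p=(r[0][0]+x0,r[0][1]+y0) 
            if bn:
                pts=cv2.boxPoints(r)+[x0,y0]; W=np.array([ray(n,q,.045 if n=="top" else .03)[:2] for q in pts])
                e=W[1]-W[0];f=W[2]-W[1]
                print(n,k,p,W.mean(0).round(3),np.linalg.norm(e).round(3),np.linalg.norm(f).round(3),np.degrees(np.arctan2(f[1],f[0])).round(1))
            else:
                print(n,k,np.round(p,1),(w,h),cv2.contourArea(c),ray(n,p,Z[k]).round(3))
E
```

```text
top brass [307.5 217. ] (10, 11) 73.0 [0.436 0.02  0.022]
top brass [362. 212.] (11, 11) 76.5 [ 0.44  -0.148  0.022]
top green [396.5 246. ] (8, 5) 25.5 [ 0.33  -0.241  0.02 ]
top green [416. 232.] (13, 11) 99.5 [ 0.368 -0.305  0.02 ]
top pink [410.5 205.5] (12, 12) 91.0 [ 0.451 -0.299  0.02 ]
top black [398.5 252. ] (62, 15) 625.5 [ 0.312 -0.245  0.02 ]
top black [225.1 246.8] (13, 11) 86.0 [0.363 0.272 0.02 ]
top red (381.8399658203125, 162.37999725341797) [ 0.588 -0.222] 0.165 0.136 -179.6
top blue (309.67962646484375, 152.93847274780273) [ 0.634 -0.   ] 0.136 0.156 -98.5
top beige (235.22776794433594, 168.92355346679688) [0.598 0.232] 0.164 0.142 -173.5
side brass [294.5 254. ] (16, 21) 201.0 [ 0.444 -0.151  0.022]
side brass [291.5 203. ] (14, 17) 134.5 [0.44  0.025 0.022]
side brass [325. 138.] (9, 11) 49.0 [0.548 0.31  0.022]
side green [262.5 313. ] (18, 23) 278.0 [ 0.373 -0.308  0.02 ]
side green [244.5 290.5] (12, 16) 123.5 [ 0.331 -0.248  0.02 ]
side pink [300.5 309.5] (18, 24) 284.0 [ 0.454 -0.304  0.02 ]
side black [263.1 317. ] (15, 16) 97.5 [ 0.375 -0.318  0.02 ]
side black [300.5 311. ] (12, 9) 55.5 [ 0.454 -0.307  0.02 ]
side black [244.8 293.2] (10, 11) 56.5 [ 0.332 -0.255  0.02 ]
side black [295.9 262.4] (14, 6) 15.0 [ 0.447 -0.175  0.02 ]
side black [294. 255.] (9, 9) 45.5 [ 0.443 -0.152  0.02 ]
side black [292.5 205. ] (12, 19) 93.0 [0.442 0.019 0.02 ]
side black [292.5 178. ] (12, 17) 150.5 [0.444 0.128 0.02 ]
side black [327.5 168. ] (4, 13) 15.5 [0.546 0.166 0.02 ]
side black [265.1 147.7] (12, 16) 131.0 [0.363 0.274 0.02 ]
side black [326. 138.] (7, 9) 38.0 [0.551 0.312 0.02 ]
side red (363.23170471191406, 276.5853576660156) [ 0.599 -0.225] 0.158 0.192 -95.0
side blue (368.63999938964844, 207.47999572753906) [ 0.641 -0.006] 0.201 0.145 -8.2
side beige (346.6890182495117, 146.70122146606445) [0.61  0.254] 0.164 0.168 -94.2
```

```bash
cat >>h.py <<'E'
H=.22
BIN={"red":(.588,-.222,0),"blue":(.634,-.001,-8),"beige":(.598,.232,6)}
def best(p,line):           # yaw with the finger line at angle `line` (deg), least wrist turn
    q0=robot.observe()["q"]; c=[]
    for y in(line-90,line+90):
        q=robot.ik(p,[180,0,y])
        if q is not None: c.append((abs(np.array(q)-q0)[5],y))
    return [180,0,min(c)[1]]
def pick(xy,ztip,line):
    robot.set_gripper(.062)
    z=ztip+robot.tip_reach; p=[*xy,H]
    robot.move_pose(p,best(p,line)); robot.line_to([*xy,z+.03],vel=.25)
    hit=robot.line_to([*xy,z],vel=.08,guard=15); robot.set_gripper(0)
    s=robot.observe(); print("pick",hit,s["gripper_width"],s["gripper_force"],s["tool_pos"])
    robot.line_to([*xy,H],vel=.25); s=robot.observe(); print(" up",s["gripper_width"],s["ft_force"][2])
    return z
def place(bin,dy,z):
    x,y,a=BIN[bin]; t=np.radians(a); xy=[x-dy*np.sin(t),y+dy*np.cos(t)]; p=[*xy,H]
    robot.move_pose(p,best(p,a)); robot.line_to([*xy,z+.02],vel=.2)
    hit=robot.line_to([*xy,z+.003],vel=.03,guard=4); s=robot.observe()
    print("place",hit,s["tool_pos"][2]-z,s["gripper_width"],s["time"])
    robot.set_gripper(.055); robot.line_to([*xy,H],vel=.2)
E
python3 - <<'E'
from h import *
print(robot.tip_reach)
z=pick((.438,.022),.019,0)
place("red",.035,z)
cv2.imwrite("pics/w2.png",robot.grab_frame("wrist")); cv2.imwrite("pics/s2.png",robot.grab_frame("side"))
print(robot.observe()["time"])
E
```

```text
0.0726
pick False 0.024292430553877926 58.78163158893585 [0.43852121 0.02187851 0.09236836]
 up 0.024349589747110517 -1.9046887768061156
place True 0.005798447214533514 0.024815120468732205 9.5667
10.8333
```

View pics/w2.png

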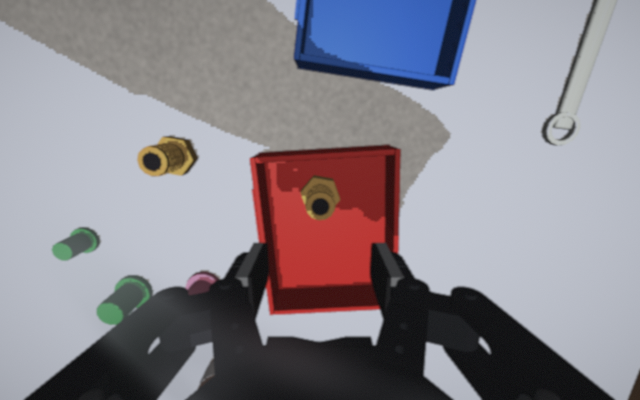

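The wrist view shows the first nipple standing upright at (320,195), on the bin's +y side, and contact came at the expected floor height. I'll go on with the rest.

```bash
python3 - <<'E'
from h import *
z=pick((.442,-.150),.019,0); place("red",-.035,z)
z=pick((.444,.128),.012,0); place("blue",.035,z)
cv2.imwrite("pics/w3.png",robot.grab_frame("wrist"))
z=pick((.363,.273),.012,0); place("blue",-.035,z)
z=pick((.370,-.306),.013,90); place("beige",0,z)
cv2.imwrite("pics/w4.png",robot.grab_frame("wrist"))
q=robot.observe()["q"]; q[0]=-125; robot.goto_joints(q)
a=robot.grab_frame("top");cv2.imwrite("pics/side5.png",robot.grab_frame("side")[100:350,150:450].repeat(2,0).repeat(2,1))
cv2.imwrite("pics/top5.png",cv2.resize(a[80:300,120:480],None,fx=2.2,fy=2.2,interpolation=cv2.INTER_CUBIC))
s=robot.observe();print(s["time"])
E
```

```text
pick False 0.024130941359107632 58.79279315471649 [ 0.4424657  -0.15030569  0.09237593]
 up 0.0244534390090687 -2.876639345580362
place True 0.005837011682675766 0.024452758799578193 15.85
pick False 0.03308523944172078 59.34992104768753 [0.44450157 0.12801972 0.08549177]
 up 0.03308748959255473 -1.7549078971422758
place True 0.0059924475037913955 0.03307352133668847 23.0417
pick False 0.03273982162549337 59.51372802257538 [0.36346436 0.27322102 0.08553416]
 up 0.03317026734397714 -2.6919479747642505
place True 0.005985678642090639 0.03273891946505731 30.7417
pick False 0.02629484805063239 59.08051371574402 [ 0.37029148 -0.30643088  0.08629394]
 up 0.026637506956274756 -0.7266465569863295
place True 0.005727115196129937 0.026616998954606477 39.05
44.475
```

View pics/top5.png

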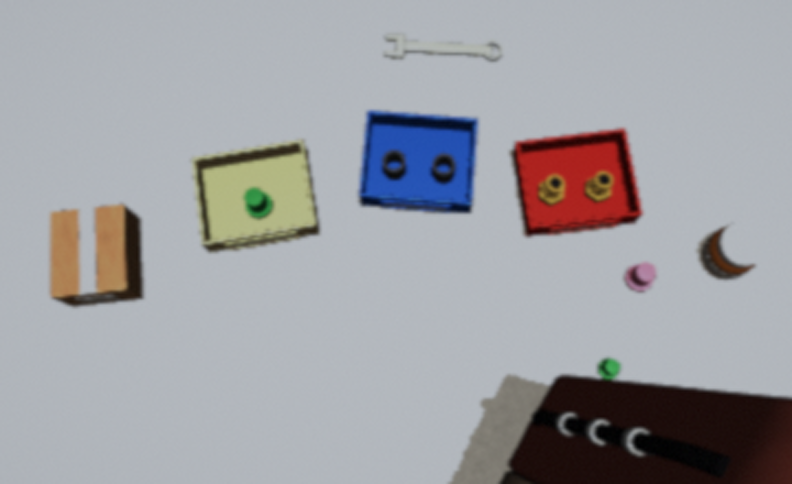

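View pics/side5.png

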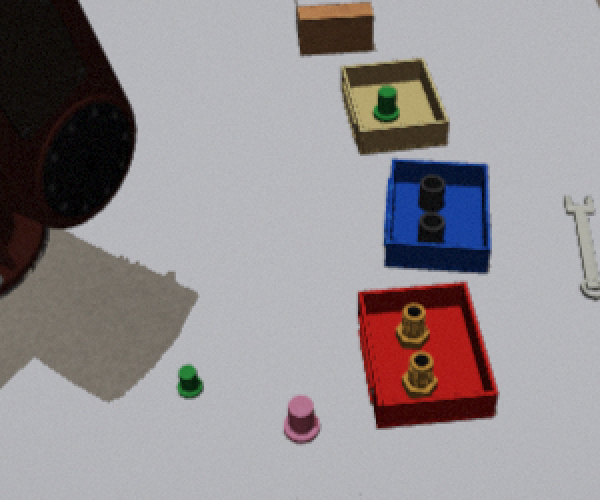

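Both views show all five fittings upright in their bins. The plug is at (258,202), the couplings at (394,165) and (444,168), and the nipples at (552,187) and (600,185). The carton and jar haven't moved, so I'm handing in.

```bash
python3 -c "
from plant import robot
print(robot.job_done())"
```

```text
the job is handed in; nothing more can be done
None
```

All five fittings are upright and released in their bins (nipples in red, couplings in blue, plug in beige), the carton and jar are untouched, and the job was handed in at about 45 s; it returned no verdict.

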